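# Pack the lock-fitting kit caddy

## Robot

A 6-joint arm with a two-finger parallel gripper is mounted at the origin on a cart in front of the work surface, level with it; the furniture and walls round the work are solid. World frame = base frame: x ahead of the robot, y to its left, z up, the work surface at z = 0. Lengths are in m, angles in rad, forces in N, time in s.
With the tool pointing down it reaches from about 0.3 to 0.875 m from the base axis. Payload 6.4 kg.
Tool frame: the origin (TCP) lies midway between the tips of the shut fingers; the grasp point (between the pads) lies ctrl.tcp_to_grasp behind it (ctrl.tcp_to_grasp is the distance from the TCP to the grasp point, in m); z points along the fingers, y is the line along which they close (so a half turn about z gives the same grasp; the last joint's range is limited). The gripper opens to 88 mm and grips with 3 to 60 N. Pads are 18 mm wide; open, the fingers measure 123 mm over their backs; the gripper's body (75 mm by 187 mm) begins 45 mm behind the grasp point.
Start: joints at [-1.322, 0.181, 1.607, -0, 1.354, -0.206], TCP at [0.253, -0.517, 0.239] pointing down, gripper open.
Joint ranges: [-2.99, 2.99], [-0.89, 2.07], [0.3, 2.58], [-1.14, 4.28], [0, 2.63], [-3.12, 3.12]. Speed limits (rad/s): [2.57, 2.57, 3.01, 3.14, 3.14, 3.14].

## Interface

Orientations are given as a unit quaternion [w, x, y, z].
In Python, from plant import ctrl gives the robot as it stands.
- The arm moves only by the tool jog_arm, called after "Emit:" as name(argument=value, ...) on one line, values as JSON. Schema: {"type":"object","properties":{"motion":{"type":"string"},"aperture":{"type":"number"},"grip_force":{"type":"number"},"only":{"type":"string"},"quiet":{"type":"boolean"},"lines":{"type":"string"}},"required":["motion"],"additionalProperties":false}. motion is a string of 1 to 8 rows, parted by a bar, with the numbers parted by spaces; each row has 6 numbers: dx, dy, dz in normalised numbers (1 is 1 m), then a rotation vector rx, ry, rz in a scale on which 1.0 is pi rad; each row is the pose to reach, as a shift and turn from the pose commanded when the call began, along the tool's axes at that moment; what a row does not reach only later rows make up. A row lasts 1/8 s, in which the tool goes at most 0.0625 m and 0.188 rad, less where a joint would pass 70% of its speed; a pose out of reach is approached as far as the arm can. aperture is the finger opening in m, set as the call begins (left out keeps the last). The fingers move at their own pace and stop on an object; grip_force is the grip in N (left out, the last holds). Time passes only in rows, so rows that do not move let the fingers close. The tool returns the time, the measured TCP pose, the force, the opening and the grip force at its end. only (a regular expression) keeps the lines of the reply that match it, lines (a string "A,B") keeps lines A to B, and quiet returns only ok. Shift and turn numbers lie between -1 and 1, and a call with a number outside is refused. Input that does not fit is refused with a message, and nothing moves.
- ctrl.sense(): the state, without advancing time (a new reading comes with each control period).
- ctrl.grab_frame(name): name is "scene" or "top"; returns the picture (420x560x3 uint8, red, green, blue); there is no depth.
- ctrl.camera_params(name): a dict with "intrinsics" (3x3 intrinsics, pixels), "k1" (the pictures are not rectified: a ray, as slopes to the right and down, at radius r is drawn at 1 + k1 r^2 times it, then the intrinsics apply), "R" (3x3) and "t" (3): a world point X has camera coordinates R X + t. Camera axes: x right, y down, z forward; pixel columns grow to the right and rows downward; lengths in m; the calibration is good to about 2 mm. A picture is of the moment at which its call begins. camera_params takes no time and is no camera call.
- ctrl.finish_job(): hands the job in; it is judged then, once.
The state is a dict: "clock": time; "qpos": joint angles; "joint_vel": joint speeds; "tau": joint torques, N m; "ee_pos": TCP position; "eef_rot": TCP orientation; "wrist_force": force on the tool from outside, world axes, zero at the start; "moment": the same for the moment, N m; "finger_gap": finger opening in m; "grasp_force": force on a finger pad.
Only numpy, scipy, OpenCV 4.12 (cv2) and the standard library are available. Lean on these libraries where they do the work, as an engineer would, in place of code of your own. Each camera call takes 0.05 s, during which the arm holds its last target. There are 200 camera calls.

## Task

Pack the red caddy for a lock-fitting job: stand the blue tape roll, the brass-coloured cutter, the brass lock cylinder and the brass padlock each in the foam cut-out of its own shape, upright and right down on the yellow floor of the cut-out. The black tape roll and the grey cutter are not part of this kit: leave them standing where they are. Let go of everything at the end.

Things in the scene. Friction and masses are not known exactly. Their poses are not given: they have to be found in the camera images.
- blue_tape: Roll of blue adhesive tape lying flat, 64 mm across, 19 mm high, solid to the gripper (its middle cannot be entered). Grip across its diameter from above. Origin: centre of its underside; z up. About 50 g.
- brass_cutter: Brass-coloured spare milling cutter: round foot 17 mm across and about 17 mm high with a thinner shank on top, 37 mm high in all; treat it as a 17 mm cylinder. Stands upright on the bench; origin: centre of its underside; z up. About 30 g.
- cylinder: Brass double lock cylinder, 17 mm wide (x) by 66 mm long (y) by 38 mm high. The lower 17 mm is a 10 mm wide web, the round 17 mm wide part above it runs from 17 to 34 mm up, with a small cam on top. Grip it across x, on the round part. Stands upright on the bench; origin: centre of its underside; z up. About 160 g.
- brass_padlock: Brass padlock with a steel shackle pointing up: body 18 mm thick (x) by 40 mm wide (y) by 34 mm high, shackle top at 72 mm. The shackle cannot be gripped (fingers pass through it); grip the body across x. Stands upright on the bench; origin: centre of its underside; z up. About 210 g.
- dark_tape: Look-alike that does not belong: roll of black tape lying flat, 60 mm across, 18 mm high, loose. Origin: centre of its underside; z up. Leave it.
- grey_cutter: Look-alike that does not belong: grey cutter of the same shape and size as the brass-coloured one, loose. Stands upright on the bench; origin: centre of its underside; z up. Leave it.
- tile_tape: Foam tile with a large round cut-out, 80 mm across, for the blue tape. Fixed, 98 x 98 x 16 mm, grey with a yellow layer under it. Origin: centre of its underside, 4 mm above the bench; the cut-out is centred on it, its yellow floor 8 mm above the origin, the top face 16 mm above. The four tiles lie 2 x 2, 100 mm apart, in the red caddy, in varying order, all at the caddy's yaw.
- tile_cutter: Foam tile with a small round cut-out, 33 mm across, for the brass-coloured cutter. Fixed, 98 x 98 x 16 mm, grey with a yellow layer under it. Origin: centre of its underside, 4 mm above the bench; the cut-out is centred on it, its yellow floor 8 mm above the origin, the top face 16 mm above. The red caddy is 212 mm square, rim 18 mm high; low handles on two sides reach 26 mm out.
- tile_cylinder: Foam tile with a long narrow slot, 26 mm (tile x) by 82 mm (tile y), for the lock cylinder (web in the slot, cylinder y along tile y, either way round). Fixed, 98 x 98 x 16 mm, grey with a yellow layer under it. Origin: centre of its underside, 4 mm above the bench; the cut-out is centred on it, its yellow floor 8 mm above the origin, the top face 16 mm above. 
- tile_padlock: Foam tile with a shorter, wider rectangular cut-out, 34 mm (tile x) by 56 mm (tile y), for the padlock, whose x and y lie along tile x and y (either way round). Fixed, 98 x 98 x 16 mm, grey with a yellow layer under it. Origin: centre of its underside, 4 mm above the bench; the cut-out is centred on it, its yellow floor 8 mm above the origin, the top face 16 mm above. 
Mind the look-alikes: they are no part of the job. Of the things that look like the brass_padlock, take the one that is farthest from the robot's base at the start. Leave any purple look-alike of the dark_tape alone.

How it is judged:
At the end, for the whole second after the job is handed in: The blue tape, brass-coloured cutter, cylinder and padlock each stand in their own cut-out: within 12.5 mm of its centre, less than 3.5 mm above the yellow floor, upright to 0.12 rad, at rest, released; black tape and grey cutter upright, within 20 mm of their start (horizontal distance between blue_tape and tile_tape below 0.0125 m and z of blue_tape in the frame of tile_tape below 0.0115 m and angle between each of blue_tape, brass_cutter, cylinder, brass_padlock, dark_tape, grey_cutter's own z axis and vertical below 0.12 rad and linear speed of each of blue_tape, brass_cutter, cylinder, brass_padlock below 0.02 m/s and contact force between each of blue_tape, brass_cutter, cylinder, brass_padlock and the fingers below 0.05 N and horizontal distance between brass_cutter and tile_cutter below 0.0125 m and z of brass_cutter in the frame of tile_cutter below 0.0115 m and horizontal distance between cylinder and tile_cylinder below 0.0125 m and z of cylinder in the frame of tile_cylinder below 0.0115 m and horizontal distance between brass_padlock and tile_padlock below 0.0125 m and z of brass_padlock in the frame of tile_padlock below 0.0115 m and distance of each of dark_tape, grey_cutter from where it was at the start of the episode below 0.02 m); the robot touches nothing.
It fails at once if the black tape or the grey cutter is moved by more than 30 mm (distance of any of dark_tape, grey_cutter from where it was at the start of the episode above 0.03 m).
It also fails if it takes over 120 s, if anything falls off the work surface, if the arm or the gripper's body presses on something with over 40 N, if the wrist force passes 120 N, or if a joint passes its speed limit or range.

## Working session

There is one attempt and no reset: what is moved stays moved. The work goes in short steps, Python scripts to look and compute and a tool call to move; the robot and the scene stay as the last step left them, time stands still between calls to the robot, and variables do not carry over. Pictures are saved under pics/ and viewed, at most 14 in all, crops included, and the job is handed in when it is done.

```bash
ls; mkdir -p pics
```

Run:
```python
from plant import ctrl
import cv2
for n in("scene","top"):
    cv2.imwrite(f"pics/{n}0.png",ctrl.grab_frame(n)[:,:,::-1])
    p=ctrl.camera_params(n);print(n,p)
print(ctrl.tcp_to_grasp,ctrl.sense())
```

```text
pics
scene {'intrinsics': array([[384.85736212,   0.        , 274.40193805],
       [  0.        , 384.85736212, 214.48856531],
       [  0.        ,   0.        ,   1.        ]]), 'k1': 0.03286580321148629, 'R': array([[-0.79953089, -0.60035656,  0.01795446],
       [-0.3788346 ,  0.48086905, -0.79072707],
       [ 0.46608444, -0.63901249, -0.61190549]]), 't': array([0.35545107, 0.21884645, 0.76489164])}
top {'intrinsics': array([[490.78511509,   0.        , 285.46607565],
       [  0.        , 490.78511509, 202.19104321],
       [  0.        ,   0.        ,   1.        ]]), 'k1': -0.001561393083302878, 'R': array([[-0.02595102, -0.99935347,  0.02488327],
       [-0.99300285,  0.02290155, -0.11584845],
       [ 0.11520368, -0.02771555, -0.99295517]]), 't': array([-0.02461652,  0.46320182,  1.08007275])}
0.0187 {'clock': 0.1, 'qpos': array([-1.32232186e+00,  1.81459777e-01,  1.60784636e+00, -1.85931043e-05,
        1.35381047e+00, -2.06326835e-01]), 'joint_vel': array([ 4.14891610e-04, -9.46898892e-04, -6.10476772e-04,  3.50561256e-05,
       -4.95035335e-04,  8.28976403e-04]), 'tau': array([ 9.19933736e-04, -4.34817016e+01, -3.42695975e+01,  7.03442632e-02,
        3.40362301e-02, -4.80223264e-05]), 'ee_pos': array([ 0.25246979, -0.51609834,  0.23793395]), 'eef_rot': array([-7.61617203e-04,  9.74254963e-01,  2.25447746e-01, -2.51315992e-05]), 'wrist_force': array([ 0.7163721 , -0.62684788, -0.7104429 ]), 'moment': array([-0.02377058,  0.0071407 , -0.03775121]), 'grasp_force': 0.0, 'finger_gap': 0.08806117206155097}
```

View pics/scene0.png

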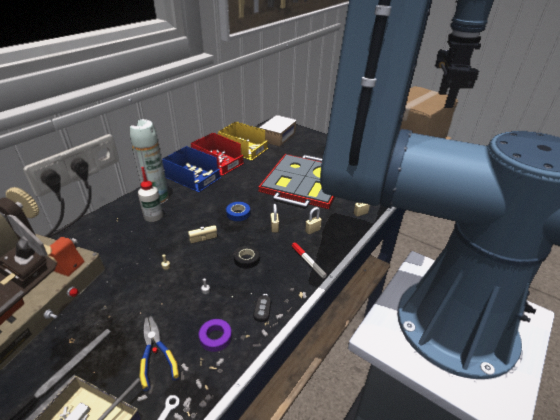

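Run:
```python
import cv2
a=cv2.imread("pics/top0.png");cv2.imwrite("pics/top0b.png",cv2.resize(a,(800,600),interpolation=cv2.INTER_CUBIC))
```

```text
(no output)
```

View pics/top0b.png

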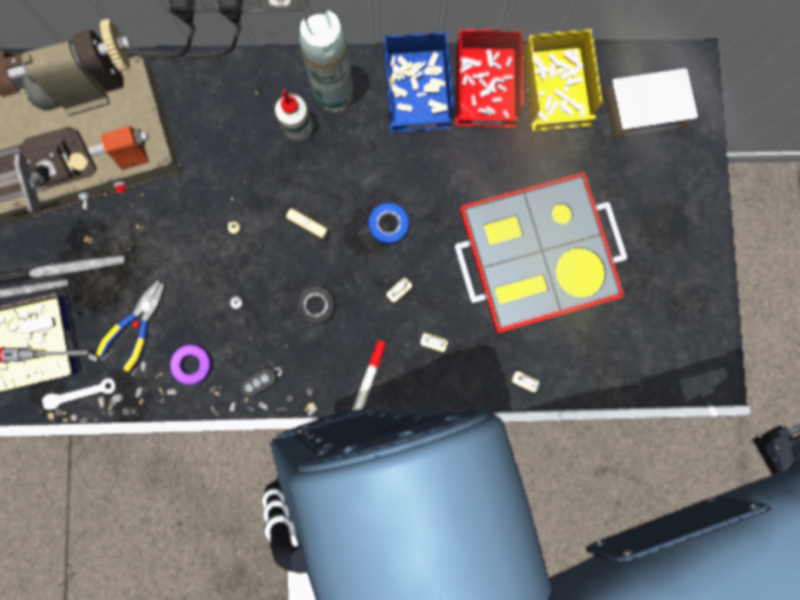

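The top view shows the caddy at right (scaled px, yellow cut-outs at (503,230) padlock, (562,214) cutter, (521,290) slot, (580,272) round). The blue tape is at (388,222), the cylinder at (306,222), the brass cutter at (233,228), the grey cutter at (236,302), the black tape at (317,304), and there are three padlocks at (399,290), (434,342) and (526,381). Next I'll enlarge crops.

Create h.py:
```python
import numpy as np,cv2
from plant import ctrl
def world(cam,u,v,z):
    p=ctrl.camera_params(cam);K=p["intrinsics"];d=np.array([p["k1"],0,0,0,0.])
    q=cv2.undistortPoints(np.array([[[u,v]]],float),K,d)[0,0]
    r=p["R"].T@np.array([q[0],q[1],1]);c=-p["R"].T@p["t"]
    return (c+r*(z-c[2])/r[2])
def crop(cam,x,y,w,h,s,name,img=None):
    a=ctrl.grab_frame(cam)[:,:,::-1] if img is None else cv2.imread(img)
    cv2.imwrite(name,cv2.resize(a[y:y+h,x:x+w],None,fx=s,fy=s,interpolation=cv2.INTER_CUBIC))
```

Run:
```python
from h import *
crop("top",150,135,160,110,5,"pics/c1.png","pics/top0.png")
crop("top",260,115,190,165,3.6,"pics/c2.png","pics/top0.png")
```

```text
(no output)
```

View pics/c1.png

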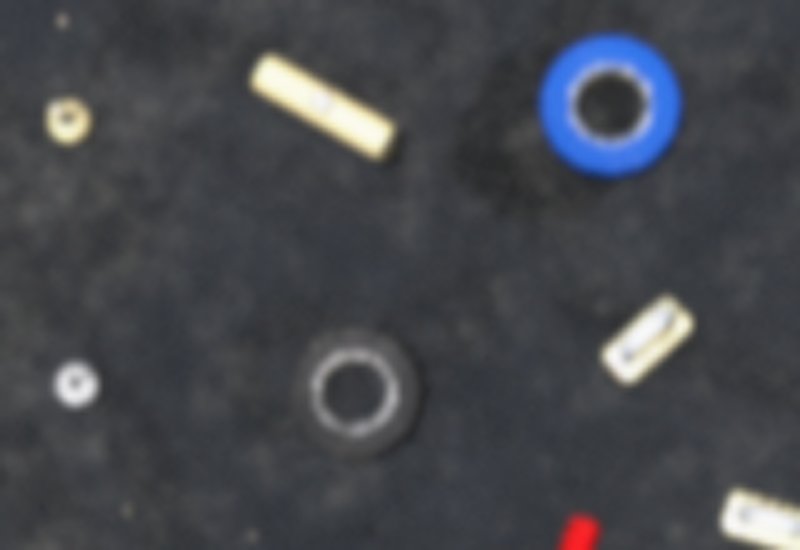

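View pics/c2.png

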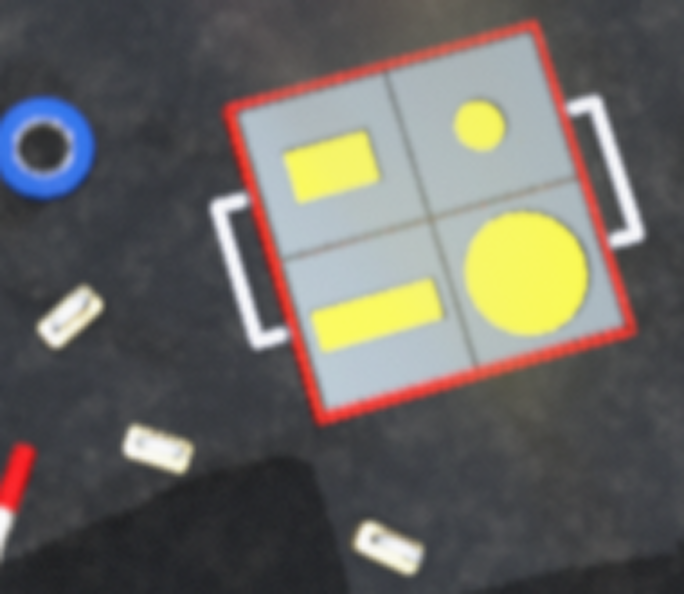

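Add to h.py:
```python
from scipy.spatial.transform import Rotation as Ro
def go(x,y,z,yaw=None):
    """tool-axes shift/turn to TCP x,y,z pointing down with closing line at world angle yaw"""
    s=ctrl.sense();R=Ro.from_quat(np.roll(s["eef_rot"],-1));M=R.as_matrix()
    if yaw is None: yaw=np.arctan2(M[1,1],M[0,1])
    best=None
    for k in(0,np.pi):
        yv=np.array([np.cos(yaw+k),np.sin(yaw+k),0]);zv=np.array([0,0,-1.]);T=np.c_[np.cross(yv,zv),yv,zv]
        rv=(R.inv()*Ro.from_matrix(T)).as_rotvec()
        if best is None or np.linalg.norm(rv)<np.linalg.norm(best): best=rv
    d=M.T@(np.array([x,y,z])-s["ee_pos"])
    print("shift",d.round(4),"rot",best.round(3),"n",round(float(np.linalg.norm(d)/.0625),1),round(float(np.linalg.norm(best)/.188),1),"t",round(s["clock"],2),"q1,q6",s["qpos"][[0,5]].round(2))
```

Run:
```python
from h import *
c1=lambda x,y,z:world("top",150+x/5,135+y/5,z)[:2]
c2=lambda x,y,z:world("top",260+(x+.5)/3.6,115+(y+.5)/3.6,z)[:2]
print("blue",c1(611,105,.017).round(4),"bc",c1(68,121,.017).round(4),"cyl",c1(324,107,.0255).round(4),"gc",c1(77,384,.017).round(4),"blk",c1(360,392,.015).round(4))
a=c1(258,72,.0255);b=c1(389,144,.0255);d=b-a;print("cyl axis",np.degrees(np.arctan2(d[1],d[0])),np.linalg.norm(d))
for n,f,P in(("P1",c1,[(670,297),(693,323),(628,385),(602,352)]),("P2",c2,[(130,425),(193,445),(185,472),(124,452)]),("P3",c2,[(367,521),(425,551),(414,574),(354,543)])):
    w=np.array([f(*p,.034) for p in P]);m=w.mean(0)
    e=[np.linalg.norm(w[i]-w[(i+1)%4]) for i in range(4)]
    d=(w[1]-w[0]) if e[0]>e[1] else w[2]-w[1]
    print(n,m.round(4),"r",np.linalg.norm(m).round(4),"long axis",np.degrees(np.arctan2(d[1],d[0])).round(1),np.round(e,3))
C=np.array([c2(*p,.018) for p in[(225,106),(537,20),(636,330),(322,425)]])
print("caddy",C.mean(0).round(4),c2(431,218,.02).round(4),[np.round(np.linalg.norm(C[i]-C[(i+1)%4]),3) for i in range(4)])
for i,s in((0,1),(3,2),(1,2),(0,3)):
    d=C[s]-C[i];print(np.degrees(np.arctan2(d[1],d[0])).round(1))
for n,p in dict(pad=(332,166),cut=(480,126),cyl=(378,315),tape=(526,273)).items(): print(n,c2(*p,.012).round(4))
cc=(C.mean(0)+c2(431,218,.02))/2
u=(C[1]-C[0]+C[2]-C[3]);u/=np.linalg.norm(u);v=np.array([-u[1],u[0]])
for n,(i,j) in dict(pad=(-1,1),cut=(1,1),cyl=(-1,-1),tape=(1,-1)).items(): print(n,(cc+.05*(i*u+j*v)).round(4))
```

```text
blue [ 0.5713 -0.0085] bc [0.569  0.2399] cyl [0.5713 0.1221] gc [0.4481 0.2355] blk [0.4416 0.1083]
cyl axis -120.33425806096842 0.06850153670910855
P1 [ 0.4605 -0.0227] r 0.4611 long axis 132.4 [0.016 0.04  0.019 0.039]
P2 [ 0.3767 -0.0749] r 0.3841 long axis -109.0 [0.041 0.017 0.04  0.017]
P3 [ 0.3125 -0.2161] r 0.3799 long axis -118.8 [0.04  0.016 0.041 0.016]
caddy [ 0.5196 -0.2546] [ 0.5195 -0.2546] [np.float64(0.212), np.float64(0.21), np.float64(0.21), np.float64(0.213)]
-75.5
-74.7
-165.6
-165.3
pad [ 0.5562 -0.1939]
cut [ 0.5805 -0.2912]
cyl [ 0.459  -0.2194]
tape [ 0.4839 -0.3159]
pad [ 0.5551 -0.1934]
cut [ 0.5807 -0.2901]
cyl [ 0.4584 -0.2191]
tape [ 0.4841 -0.3157]
```

```bash
python3 -c "
from h import *
go(.5713,-.0085,.12,np.radians(14.8))"
```

```text
shift [ 0.5094 -0.3158  0.1186] rot [-1.000e-03 -1.000e-03 -1.374e+00] n 9.8 7.3 t 0.1 q1,q6 [-1.32 -0.21]
```

Careful with the scale: turns go in shares of pi rad. That gives: -1.374 rad is -0.4374.

Emit:
jog_arm(motion="0.509 -0.316 0.119 0 0 -0.4374 | 0.509 -0.316 0.119 0 0 -0.4374 | 0.509 -0.316 0.119 0 0 -0.4374 | 0.509 -0.316 0.119 0 0 -0.4374 | 0.509 -0.316 0.119 0 0 -0.4374 | 0.509 -0.316 0.119 0 0 -0.4374 | 0.509 -0.316 0.119 0 0 -0.4374 | 0.509 -0.316 0.119 0 0 -0.4374", aperture=0.088, grip_force=20)

```text
clock: 1.1
ee_pos: [0.514, -0.0993, 0.1408]
eef_rot: [0.0, 0.609, 0.793, -0.0]
wrist_force: [0.3, -0.5, 0.3]
finger_gap: 0.088
grasp_force: 0.0
```

```bash
python3 -c "
from h import *
go(.5713,-.0085,.012,np.radians(14.8))"
```

```text
shift [0.0729 0.0789 0.1288] rot [-0.     0.     0.003] n 2.7 0.0 t 1.1 q1,q6 [-0.42 -0.68]
```

Emit:
jog_arm(motion="0.073 0.079 0.02 0 0 0 | 0.073 0.079 0.02 0 0 0 | 0.073 0.079 0.02 0 0 0 | 0.073 0.079 0.02 0 0 0")

```text
clock: 1.6
ee_pos: [0.5704, -0.0107, 0.1209]
eef_rot: [-0.0, 0.61, 0.792, -0.0]
wrist_force: [0.1, -0.2, -0.5]
finger_gap: 0.0878
grasp_force: 0.0
```

```bash
python3 -c "
from h import *
go(.5713,-.0085,.0115,np.radians(14.8))"
```

```text
shift [0.0019 0.0015 0.1094] rot [-0.001 -0.     0.   ] n 1.8 0.0 t 1.6 q1,q6 [-0.23 -0.48]
```

Emit:
jog_arm(motion="0.002 0.0015 0.05 0 0 0 | 0.002 0.0015 0.1 0 0 0 | 0.002 0.0015 0.1094 0 0 0 | 0.002 0.0015 0.1094 0 0 0")

```text
clock: 2.1
ee_pos: [0.572, -0.0092, 0.0125]
eef_rot: [-0.0, 0.611, 0.792, -0.0]
wrist_force: [0.0, -0.3, -0.1]
finger_gap: 0.0883
grasp_force: 0.0
```

Emit:
jog_arm(motion="0 0 0 0 0 0 | 0 0 0 0 0 0 | 0 0 0 0 0 0 | 0 0 0 0 0 0 | 0 0 0 0 0 0", aperture=0.05, grip_force=20)

```text
clock: 2.72
ee_pos: [0.573, -0.0083, 0.0133]
eef_rot: [0.001, 0.61, 0.792, 0.0]
wrist_force: [-2.1, -0.7, 7.4]
finger_gap: 0.0631
grasp_force: 20.0
```

```bash
python3 -c "
from h import *
go(.5713,-.0085,.0115,np.radians(14.8))"
```

```text
shift [ 0.0003 -0.0017  0.0018] rot [ 0.002  0.001 -0.   ] n 0.0 0.0 t 2.73 q1,q6 [-0.22 -0.48]
```

Emit:
jog_arm(motion="0 0 -0.02 0 0 0 | 0 0 -0.06 0 0 0 | 0 0 -0.09 0 0 0 | 0 0 -0.09 0 0 0")

```text
clock: 3.22
ee_pos: [0.5743, -0.0084, 0.1057]
eef_rot: [0.003, 0.61, 0.792, 0.001]
wrist_force: [1.0, -0.2, -1.1]
finger_gap: 0.0631
grasp_force: 20.0
```

```bash
python3 -c "
from h import *
go(.484,-.3158,.1,np.radians(14.8))"
```

```text
shift [-0.2741 -0.1658  0.0055] rot [ 0.006  0.003 -0.   ] n 5.1 0.0 t 3.23 q1,q6 [-0.22 -0.48]
```

Emit:
jog_arm(motion="-0.274 -0.166 0 0 0 0 | -0.274 -0.166 0 0 0 0 | -0.274 -0.166 0 0 0 0 | -0.274 -0.166 0 0 0 0 | -0.274 -0.166 0 0 0 0 | -0.274 -0.166 0 0 0 0 | -0.274 -0.166 0 0 0 0 | -0.274 -0.166 0 0 0 0")

```text
clock: 4.22
ee_pos: [0.4815, -0.3135, 0.1013]
eef_rot: [-0.001, 0.61, 0.793, 0.0]
wrist_force: [-0.0, -0.1, -0.8]
finger_gap: 0.063
grasp_force: 20.0
```

```bash
python3 -c "
from h import *
crop('scene',200,130,160,120,5,'pics/tape1.png')
go(.484,-.3158,.03,np.radians(14.8))"
```

```text
shift [-0.0029  0.0016  0.0715] rot [-0.    -0.001  0.002] n 1.1 0.0 t 4.28 q1,q6 [-0.78 -1.04]
```

View pics/tape1.png

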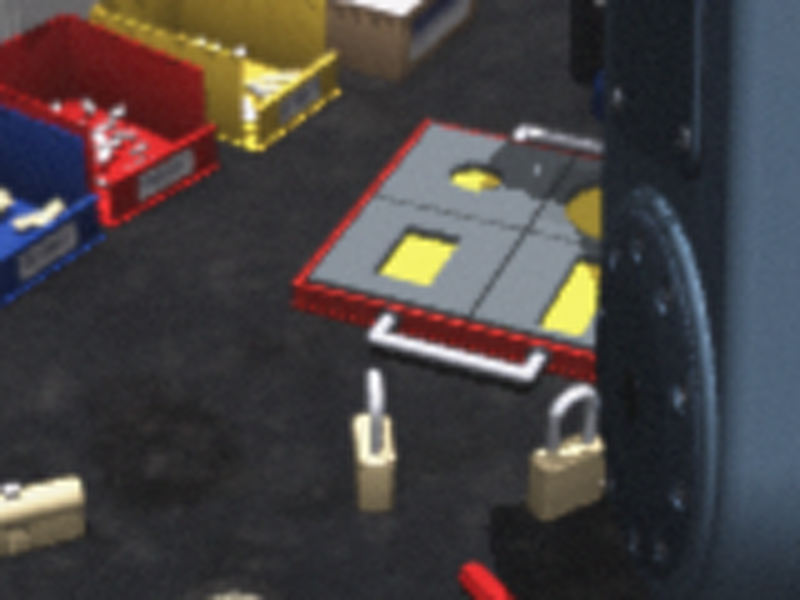

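The arm hides most of the tape, but a blue sliver at about (600,90) shows it is lifted. The padlock cut-out (420,258) is clear. Lowering now.

Emit:
jog_arm(motion="-0.003 0.0016 0.03 0 0 0 | -0.003 0.0016 0.06 0 0 0 | -0.003 0.0016 0.069 0 0 0 | -0.003 0.0016 0.075 0 0 0 | -0.003 0.0016 0.075 0 0 0 | -0.003 0.0016 0.075 0 0 0")

```text
clock: 5.03
ee_pos: [0.4843, -0.3184, 0.0279]
eef_rot: [0.001, 0.61, 0.792, -0.0]
wrist_force: [0.8, -1.1, 0.3]
finger_gap: 0.0632
grasp_force: 20.0
```

```bash
python3 -c "
from h import *
go(.484,-.3158,.026,np.radians(14.8))"
```

```text
shift [0.0026 0.0004 0.0019] rot [ 0.001  0.002 -0.   ] n 0.1 0.0 t 5.03 q1,q6 [-0.79 -1.04]
```

Emit:
jog_arm(motion="0.002 0 0.002 0 0 0 | 0.002 0 0.002 0 0 0")

```text
clock: 5.28
ee_pos: [0.4835, -0.3161, 0.0254]
eef_rot: [0.0, 0.61, 0.792, 0.0]
wrist_force: [0.3, 0.6, 0.8]
finger_gap: 0.0632
grasp_force: 20.0
```

Emit:
jog_arm(motion="0 0 0 0 0 0 | 0 0 0 0 0 0 | 0 0 0 0 0 0", aperture=0.072)

```text
clock: 5.65
ee_pos: [0.4831, -0.3159, 0.0248]
eef_rot: [-0.0, 0.61, 0.792, -0.0]
wrist_force: [-0.2, 0.5, 0.2]
finger_gap: 0.0719
grasp_force: 0.0
```

Emit:
jog_arm(motion="0 0 -0.03 0 0 0 | 0 0 -0.09 0 0 0 | 0 0 -0.15 0 0 0 | 0 0 -0.15 0 0 0", aperture=0.03)

```text
clock: 6.15
ee_pos: [0.4859, -0.3185, 0.181]
eef_rot: [0.005, 0.61, 0.792, -0.001]
wrist_force: [-0.5, -0.3, 0.1]
finger_gap: 0.0341
grasp_force: 0.0
```

```bash
python3 -c "
from h import *
go(.569,.2399,.16,np.radians(14.8))"
```

```text
shift [0.5188 0.2228 0.0173] rot [ 0.006  0.009 -0.   ] n 9.0 0.1 t 6.15 q1,q6 [-0.78 -1.04]
```

Emit:
jog_arm(motion="0.519 0.223 0.02 0 0 0 | 0.519 0.223 0.02 0 0 0 | 0.519 0.223 0.02 0 0 0 | 0.519 0.223 0.02 0 0 0 | 0.519 0.223 0.02 0 0 0 | 0.519 0.223 0.02 0 0 0 | 0.519 0.223 0.02 0 0 0 | 0.519 0.223 0.02 0 0 0", aperture=0.045)

```text
clock: 7.15
ee_pos: [0.5561, 0.1803, 0.1558]
eef_rot: [-0.001, 0.61, 0.792, -0.001]
wrist_force: [0.3, -1.4, 0.9]
finger_gap: 0.0448
grasp_force: 0.0
```

```bash
python3 -c "
from h import *
crop('scene',230,110,140,105,5,'pics/tape2.png')
go(.569,.2399,.08,np.radians(14.8))"
```

```text
shift [0.0472 0.0264 0.0759] rot [-0.    -0.004  0.003] n 1.5 0.0 t 7.2 q1,q6 [ 0.12 -0.14]
```

View pics/tape2.png

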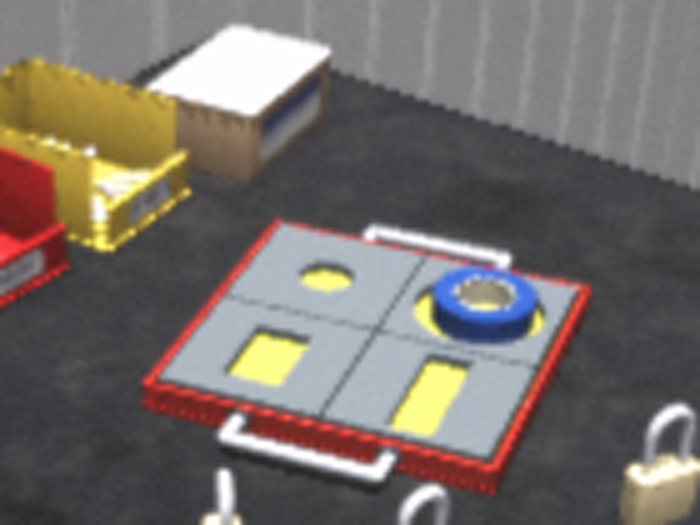

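The blue tape (485,303) sits in the round cut-out, yellow showing on both sides. Next is the brass cutter.

Emit:
jog_arm(motion="0.047 0.026 0.05 0 0 0 | 0.047 0.026 0.076 0 0 0 | 0.047 0.026 0.076 0 0 0 | 0.047 0.026 0.076 0 0 0")

```text
clock: 7.7
ee_pos: [0.5701, 0.2298, 0.0816]
eef_rot: [0.0, 0.61, 0.792, -0.0]
wrist_force: [0.1, -0.5, 0.1]
finger_gap: 0.0447
grasp_force: 0.0
```

```bash
python3 -c "
from h import *
go(.569,.2399,.013,np.radians(14.8))"
```

```text
shift [0.01   0.0015 0.0686] rot [-0.     0.    -0.001] n 1.1 0.0 t 7.7 q1,q6 [ 0.19 -0.07]
```

Emit:
jog_arm(motion="0.01 0.0015 0 0 0 0 | 0.01 0.0015 0.02 0 0 0 | 0.01 0.0015 0.02 0 0 0")

```text
clock: 8.07
ee_pos: [0.5673, 0.24, 0.0593]
eef_rot: [-0.001, 0.61, 0.792, -0.001]
wrist_force: [-0.1, 0.4, -0.4]
finger_gap: 0.0452
grasp_force: 0.0
```

```bash
python3 -c "
from h import *
go(.569,.2399,.013,np.radians(14.8))"
```

```text
shift [-0.0005  0.0018  0.0463] rot [-0.003 -0.    -0.   ] n 0.7 0.0 t 8.07 q1,q6 [ 0.21 -0.05]
```

Emit:
jog_arm(motion="0 0.001 0.03 0 0 0 | 0 0.001 0.046 0 0 0 | 0 0.001 0.046 0 0 0")

```text
clock: 8.45
ee_pos: [0.5684, 0.2402, 0.0136]
eef_rot: [-0.001, 0.61, 0.792, -0.001]
wrist_force: [0.2, 0.8, -0.7]
finger_gap: 0.0451
grasp_force: 0.0
```

Emit:
jog_arm(motion="0 0 0 0 0 0 | 0 0 0 0 0 0 | 0 0 0 0 0 0 | 0 0 0 0 0 0", aperture=0.005, grip_force=15)

```text
clock: 8.95
ee_pos: [0.5703, 0.2408, 0.016]
eef_rot: [0.0, 0.61, 0.792, 0.0]
wrist_force: [0.1, -0.2, 2.7]
finger_gap: 0.0165
grasp_force: 14.9
```

Emit:
jog_arm(motion="0 0 -0.03 0 0 0 | 0 0 -0.08 0 0 0 | 0 0 -0.1 0 0 0 | 0 0 -0.1 0 0 0")

```text
clock: 9.45
ee_pos: [0.5708, 0.241, 0.1166]
eef_rot: [0.001, 0.61, 0.792, 0.001]
wrist_force: [0.4, -0.1, -1.2]
finger_gap: 0.0167
grasp_force: 14.9
```

```bash
python3 -c "
from h import *
go(.5806,-.2906,.12,np.radians(14.8))"
```

```text
shift [-0.5164 -0.1262 -0.0037] rot [ 0.003  0.    -0.   ] n 8.5 0.0 t 9.45 q1,q6 [ 0.21 -0.05]
```

Emit:
jog_arm(motion="-0.516 -0.126 0 0 0 0 | -0.516 -0.126 0 0 0 0 | -0.516 -0.126 0 0 0 0 | -0.516 -0.126 0 0 0 0 | -0.516 -0.126 0 0 0 0 | -0.516 -0.126 0 0 0 0 | -0.516 -0.126 0 0 0 0 | -0.516 -0.126 0 0 0 0")

```text
clock: 10.45
ee_pos: [0.5775, -0.2604, 0.1124]
eef_rot: [-0.002, 0.61, 0.792, -0.0]
wrist_force: [1.2, -0.2, 0.4]
finger_gap: 0.0165
grasp_force: 14.9
```

```bash
python3 -c "
from h import *
go(.5806,-.2906,.045,np.radians(14.8))"
```

```text
shift [-0.0301 -0.0045  0.0673] rot [-0.002 -0.003 -0.001] n 1.2 0.0 t 10.45 q1,q6 [-0.61 -0.87]
```

Emit:
jog_arm(motion="-0.03 -0.0045 0.03 0 0 0 | -0.03 -0.0045 0.055 0 0 0 | -0.03 -0.0045 0.055 0 0 0 | -0.03 -0.0045 0.055 0 0 0")

```text
clock: 10.95
ee_pos: [0.5821, -0.2887, 0.0596]
eef_rot: [-0.001, 0.61, 0.792, 0.0]
wrist_force: [-0.3, -0.8, -0.0]
finger_gap: 0.0165
grasp_force: 14.9
```

```bash
python3 -c "
from h import *
go(.5806,-.2906,.028,np.radians(14.8))"
```

```text
shift [-0.0015 -0.0019  0.0316] rot [-0.001 -0.001  0.   ] n 0.5 0.0 t 10.95 q1,q6 [-0.64 -0.9 ]
```

Emit:
jog_arm(motion="-0.0015 -0.0015 0.02 0 0 0 | -0.0015 -0.0015 0.03 0 0 0 | -0.0015 -0.0015 0.031 0 0 0 | -0.0015 -0.0015 0.031 0 0 0")

```text
clock: 11.45
ee_pos: [0.5812, -0.2911, 0.0292]
eef_rot: [-0.0, 0.61, 0.792, -0.0]
wrist_force: [-0.5, 0.1, -0.4]
finger_gap: 0.0163
grasp_force: 15.0
```

Emit:
jog_arm(motion="0 0 0.002 0 0 0 | 0 0 0.002 0 0 0")

```text
clock: 11.7
ee_pos: [0.5817, -0.2915, 0.0279]
eef_rot: [0.0, 0.61, 0.792, 0.0]
wrist_force: [-0.7, 0.4, 3.6]
finger_gap: 0.0166
grasp_force: 15.0
```

Emit:
jog_arm(motion="0 0 0 0 0 0 | 0 0 0 0 0 0 | 0 0 0 0 0 0", aperture=0.035)

```text
clock: 12.08
ee_pos: [0.5812, -0.2912, 0.027]
eef_rot: [-0.0, 0.61, 0.792, -0.0]
wrist_force: [0.2, 0.9, -0.3]
finger_gap: 0.0351
grasp_force: 0.0
```

Emit:
jog_arm(motion="0 0 -0.03 0 0 0 | 0 0 -0.09 0 0 0 | 0 0 -0.13 0 0 0 | 0 0 -0.13 0 0 0", aperture=0.045)

```text
clock: 12.58
ee_pos: [0.5835, -0.2928, 0.162]
eef_rot: [0.004, 0.61, 0.792, 0.0]
wrist_force: [0.7, -0.3, 0.1]
finger_gap: 0.0449
grasp_force: 0.0
```

```bash
python3 -c "
from h import *
go(.5713,.1221,.14,np.radians(-30.3))"
```

```text
shift [0.4044 0.094  0.0198] rot [0.007 0.004 0.787] n 6.7 4.2 t 12.57 q1,q6 [-0.65 -0.9 ]
```

Scaled: 0.787 rad is 0.2505.

Emit:
jog_arm(motion="0.404 0.094 0.02 0 0 0.2505 | 0.404 0.094 0.02 0 0 0.2505 | 0.404 0.094 0.02 0 0 0.2505 | 0.404 0.094 0.02 0 0 0.2505 | 0.404 0.094 0.02 0 0 0.2505 | 0.404 0.094 0.02 0 0 0.2505 | 0.404 0.094 0.02 0 0 0.2505 | 0.404 0.094 0.02 0 0 0.2505", aperture=0.045)

```text
clock: 13.58
ee_pos: [0.5673, 0.1265, 0.1354]
eef_rot: [-0.001, 0.866, 0.5, -0.001]
wrist_force: [-0.1, -0.2, -0.5]
finger_gap: 0.0452
grasp_force: 0.0
```

```bash
python3 -c "
from h import *
crop('scene',230,110,140,105,5,'pics/cut2.png')
go(.5713,.1221,.08,np.radians(-30.3))"
```

```text
shift [-0.0004  0.0044  0.0556] rot [-0.002  0.002  0.003] n 0.9 0.0 t 13.62 q1,q6 [0.01 0.54]
```

View pics/cut2.png

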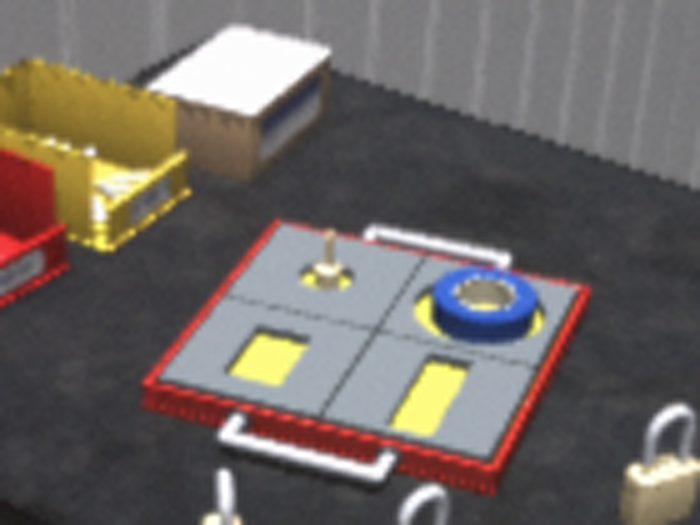

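The cutter (327,270) stands upright in the small round cut-out. Next is the cylinder.

Emit:
jog_arm(motion="0 0.004 0.03 0 0 0 | 0 0.004 0.07 0 0 0 | 0 0.004 0.07 0 0 0 | 0 0.004 0.07 0 0 0")

```text
clock: 14.12
ee_pos: [0.5731, 0.1204, 0.068]
eef_rot: [0.0, 0.868, 0.497, 0.0]
wrist_force: [0.2, -0.1, 0.5]
finger_gap: 0.0449
grasp_force: 0.0
```

```bash
python3 -c "
from h import *
go(.5713,.1221,.0115,np.radians(-30.3))"
```

```text
shift [ 0.0005 -0.0024  0.0564] rot [ 0.    -0.    -0.001] n 0.9 0.0 t 14.12 q1,q6 [0.   0.53]
```

Emit:
jog_arm(motion="0 -0.002 0.03 0 0 0 | 0 -0.002 0.056 0 0 0 | 0 -0.002 0.056 0 0 0")

```text
clock: 14.5
ee_pos: [0.5704, 0.1221, 0.0112]
eef_rot: [-0.0, 0.867, 0.498, -0.001]
wrist_force: [0.2, -0.6, 0.7]
finger_gap: 0.0453
grasp_force: 0.0
```

Emit:
jog_arm(motion="0 0 0 0 0 0 | 0 0 0 0 0 0 | 0 0 0 0 0 0 | 0 0 0 0 0 0", aperture=0.005, grip_force=35)

```text
clock: 15.0
ee_pos: [0.5717, 0.1224, 0.0123]
eef_rot: [0.0, 0.867, 0.498, 0.001]
wrist_force: [-0.8, -0.2, 6.2]
finger_gap: 0.0164
grasp_force: 34.9
```

Emit:
jog_arm(motion="0 0 -0.03 0 0 0 | 0 0 -0.08 0 0 0 | 0 0 -0.1 0 0 0 | 0 0 -0.1 0 0 0")

```text
clock: 15.5
ee_pos: [0.5717, 0.1224, 0.1123]
eef_rot: [0.001, 0.867, 0.498, 0.001]
wrist_force: [-0.5, 0.2, -2.3]
finger_gap: 0.0165
grasp_force: 34.9
```

```bash
python3 -c "
from h import *
go(.4587,-.2192,.11,np.radians(14.8))"
```

```text
shift [-0.352   0.0748  0.0019] rot [ 0.003 -0.    -0.787] n 5.8 4.2 t 15.5 q1,q6 [0.01 0.54]
```

Scaled: -0.787 rad is -0.2505.

Emit:
jog_arm(motion="-0.352 0.075 0 0 0 -0.2505 | -0.352 0.075 0 0 0 -0.2505 | -0.352 0.075 0 0 0 -0.2505 | -0.352 0.075 0 0 0 -0.2505 | -0.352 0.075 0 0 0 -0.2505 | -0.352 0.075 0 0 0 -0.2505 | -0.352 0.075 0 0 0 -0.2505 | -0.352 0.075 0 0 0 -0.2505")

```text
clock: 16.5
ee_pos: [0.4568, -0.2189, 0.1095]
eef_rot: [-0.002, 0.611, 0.792, 0.0]
wrist_force: [0.4, 0.8, -2.0]
finger_gap: 0.0163
grasp_force: 34.9
```

```bash
python3 -c "
from h import *
go(.4587,-.2192,.05,np.radians(14.8))"
```

```text
shift [-0.0009  0.0019  0.0594] rot [-0.002 -0.003 -0.002] n 1.0 0.0 t 16.5 q1,q6 [-0.68 -0.94]
```

Emit:
jog_arm(motion="0 0.001 0.03 0 0 0 | 0 0.001 0.065 0 0 0 | 0 0.001 0.065 0 0 0 | 0 0.001 0.065 0 0 0")

```text
clock: 17.0
ee_pos: [0.4595, -0.2182, 0.0467]
eef_rot: [-0.0, 0.61, 0.793, 0.0]
wrist_force: [0.5, 0.1, -0.5]
finger_gap: 0.0166
grasp_force: 34.9
```

```bash
python3 -c "
from h import *
go(.4587,-.2192,.0245,np.radians(14.8))"
```

```text
shift [-0.0008 -0.0011  0.0222] rot [ 0.    -0.     0.001] n 0.4 0.0 t 17.0 q1,q6 [-0.68 -0.94]
```

Emit:
jog_arm(motion="0 0 0.012 0 0 0 | 0 0 0.02 0 0 0 | 0 0 0.022 0 0 0 | 0 0 0.022 0 0 0 | 0 0 0.022 0 0 0")

```text
clock: 17.62
ee_pos: [0.4589, -0.2191, 0.0244]
eef_rot: [-0.0, 0.61, 0.792, 0.0]
wrist_force: [-0.6, 1.1, 1.5]
finger_gap: 0.0165
grasp_force: 34.9
```

Contact with the floor. Releasing, then on to the padlock.

Emit:
jog_arm(motion="0 0 0.001 0 0 0 | 0 0 0.001 0 0 0")

```text
clock: 17.88
ee_pos: [0.4589, -0.2191, 0.0242]
eef_rot: [-0.0, 0.61, 0.792, -0.0]
wrist_force: [-4.8, 4.3, 13.5]
finger_gap: 0.0168
grasp_force: 34.9
```

Emit:
jog_arm(motion="0 0 0 0 0 0 | 0 0 0 0 0 0 | 0 0 0 0 0 0", aperture=0.035)

```text
clock: 18.25
ee_pos: [0.4589, -0.2192, 0.0231]
eef_rot: [0.0, 0.61, 0.792, -0.0]
wrist_force: [0.5, -1.2, -0.0]
finger_gap: 0.035
grasp_force: 0.0
```

Emit:
jog_arm(motion="0 0 -0.03 0 0 0 | 0 0 -0.09 0 0 0 | 0 0 -0.14 0 0 0 | 0 0 -0.14 0 0 0", aperture=0.045)

```text
clock: 18.75
ee_pos: [0.4614, -0.221, 0.1677]
eef_rot: [0.005, 0.61, 0.792, -0.0]
wrist_force: [-0.8, 0.3, 0.0]
finger_gap: 0.045
grasp_force: 0.0
```

```bash
python3 -c "
from h import *
go(.4605,-.0227,.14,np.radians(42.4))"
```

```text
shift [0.1922 0.0496 0.0266] rot [ 0.004  0.008 -0.482] n 3.2 2.6 t 18.75 q1,q6 [-0.68 -0.94]
```

Scaled: -0.482 rad is -0.1534.

Emit:
jog_arm(motion="0.192 0.0495 0.02 0 0 -0.1534 | 0.192 0.0495 0.02 0 0 -0.1534 | 0.192 0.0495 0.02 0 0 -0.1534 | 0.192 0.0495 0.02 0 0 -0.1534 | 0.192 0.0495 0.02 0 0 -0.1534 | 0.192 0.0495 0.02 0 0 -0.1534")

```text
clock: 19.5
ee_pos: [0.458, -0.0221, 0.1431]
eef_rot: [0.0, 0.404, 0.915, -0.0]
wrist_force: [0.2, -0.7, 0.4]
finger_gap: 0.0449
grasp_force: 0.0
```

```bash
python3 -c "
from h import *
crop('scene',230,110,140,105,5,'pics/cyl2.png')
go(.4605,-.0227,.014,np.radians(42.4))"
```

```text
shift [-0.0019  0.0015  0.1292] rot [-0.     0.    -0.002] n 2.1 0.0 t 19.55 q1,q6 [-0.31 -1.05]
```

View pics/cyl2.png

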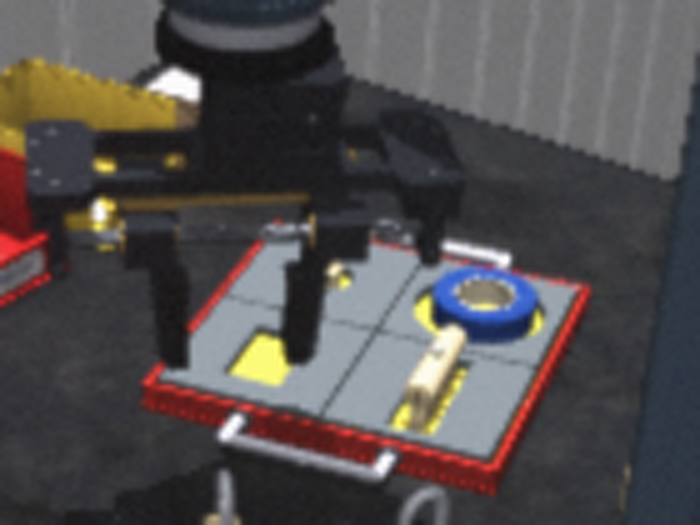

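The cylinder (437,370) stands in the slot. The gripper is above the padlock, so I lower it.

Emit:
jog_arm(motion="0 0.001 0.04 0 0 0 | 0 0.001 0.08 0 0 0 | 0 0.001 0.08 0 0 0 | 0 0.001 0.08 0 0 0")

```text
clock: 20.05
ee_pos: [0.4594, -0.0212, 0.0643]
eef_rot: [0.001, 0.404, 0.915, 0.0]
wrist_force: [-0.6, -0.7, 0.3]
finger_gap: 0.045
grasp_force: 0.0
```

```bash
python3 -c "
from h import *
go(.4605,-.0227,.014,np.radians(42.4))"
```

```text
shift [-0.0018 -0.0002  0.0503] rot [ 0.001  0.001 -0.001] n 0.8 0.0 t 20.05 q1,q6 [-0.31 -1.04]
```

Emit:
jog_arm(motion="-0.0015 0 0.03 0 0 0 | -0.0015 0 0.05 0 0 0 | -0.0015 0 0.05 0 0 0 | -0.0015 0 0.05 0 0 0")

```text
clock: 20.55
ee_pos: [0.4609, -0.0218, 0.0149]
eef_rot: [0.001, 0.404, 0.915, 0.0]
wrist_force: [-0.3, 0.3, 0.0]
finger_gap: 0.0453
grasp_force: 0.0
```

Emit:
jog_arm(motion="0 0 0 0 0 0 | 0 0 0 0 0 0 | 0 0 0 0 0 0 | 0 0 0 0 0 0", aperture=0.005, grip_force=40)

```text
clock: 21.05
ee_pos: [0.4599, -0.0213, 0.0136]
eef_rot: [0.0, 0.404, 0.915, 0.0]
wrist_force: [-0.5, 0.4, 5.1]
finger_gap: 0.0177
grasp_force: 40.0
```

Emit:
jog_arm(motion="0 0 -0.03 0 0 0 | 0 0 -0.08 0 0 0 | 0 0 -0.11 0 0 0 | 0 0 -0.11 0 0 0")

```text
clock: 21.55
ee_pos: [0.461, -0.0217, 0.1251]
eef_rot: [0.002, 0.403, 0.915, 0.0]
wrist_force: [0.2, -0.1, -1.8]
finger_gap: 0.0176
grasp_force: 40.0
```

```bash
python3 -c "
from h import *
go(.5556,-.1936,.12,np.radians(14.8))"
```

```text
shift [-0.1907 -0.0461  0.0058] rot [0.003 0.004 0.482] n 3.1 2.6 t 21.55 q1,q6 [-0.31 -1.05]
```

Scaled: 0.482 rad is 0.1534.

Emit:
jog_arm(motion="-0.19 -0.046 0 0 0 0.1534 | -0.19 -0.046 0 0 0 0.1534 | -0.19 -0.046 0 0 0 0.1534 | -0.19 -0.046 0 0 0 0.1534 | -0.19 -0.046 0 0 0 0.1534 | -0.19 -0.046 0 0 0 0.1534")

```text
clock: 22.3
ee_pos: [0.5524, -0.1907, 0.1219]
eef_rot: [-0.001, 0.61, 0.793, -0.0]
wrist_force: [-0.0, 0.1, -2.0]
finger_gap: 0.0176
grasp_force: 40.0
```

```bash
python3 -c "
from h import *
go(.5556,-.1936,.045,np.radians(14.8))"
```

```text
shift [-0.0038  0.0025  0.0769] rot [-0.002 -0.002  0.001] n 1.2 0.0 t 22.3 q1,q6 [-0.54 -0.8 ]
```

Emit:
jog_arm(motion="-0.003 0.002 0.03 0 0 0 | -0.003 0.002 0.075 0 0 0 | -0.003 0.002 0.077 0 0 0 | -0.003 0.002 0.077 0 0 0")

```text
clock: 22.8
ee_pos: [0.5567, -0.1943, 0.0473]
eef_rot: [0.0, 0.61, 0.793, 0.0]
wrist_force: [-0.1, -0.4, -1.5]
finger_gap: 0.0174
grasp_force: 40.0
```

```bash
python3 -c "
from h import *
go(.5556,-.1936,.026,np.radians(14.8))"
```

```text
shift [ 0.001  -0.0009  0.0213] rot [0.    0.    0.001] n 0.3 0.0 t 22.8 q1,q6 [-0.54 -0.8 ]
```

Emit:
jog_arm(motion="0 0 0.012 0 0 0 | 0 0 0.019 0 0 0 | 0 0 0.021 0 0 0 | 0 0 0.021 0 0 0 | 0 0 0.021 0 0 0")

```text
clock: 23.42
ee_pos: [0.5564, -0.195, 0.0257]
eef_rot: [-0.0, 0.61, 0.792, -0.0]
wrist_force: [-3.1, 2.2, 4.3]
finger_gap: 0.0179
grasp_force: 40.0
```

Emit:
jog_arm(motion="0 0 0 0 0 0 | 0 0 0 0 0 0 | 0 0 0 0 0 0", aperture=0.038)

```text
clock: 23.8
ee_pos: [0.5565, -0.1951, 0.0252]
eef_rot: [0.0, 0.61, 0.792, 0.0]
wrist_force: [-0.4, 1.0, -0.4]
finger_gap: 0.0381
grasp_force: 0.0
```

Emit:
jog_arm(motion="0 0 -0.03 0 0 0 | 0 0 -0.09 0 0 0 | 0 0 -0.14 0 0 0 | 0 0 -0.14 0 0 0")

```text
clock: 24.3
ee_pos: [0.5592, -0.1966, 0.1704]
eef_rot: [0.005, 0.61, 0.792, 0.001]
wrist_force: [-0.3, 0.3, -0.1]
finger_gap: 0.0377
grasp_force: 0.0
```

Emit:
jog_arm(motion="0.3 -0.1 -0.03 0 0 0 | 0.3 -0.1 -0.03 0 0 0 | 0.3 -0.1 -0.03 0 0 0 | 0.3 -0.1 -0.03 0 0 0 | 0.3 -0.1 -0.03 0 0 0 | 0.3 -0.1 -0.03 0 0 0 | 0.3 -0.1 -0.03 0 0 0")

```text
clock: 25.18
ee_pos: [0.3831, 0.0696, 0.1948]
eef_rot: [0.0, 0.61, 0.793, -0.0]
wrist_force: [-1.0, 0.0, -0.2]
finger_gap: 0.038
grasp_force: 0.0
```

Run:
```python
from h import *
crop('scene',150,110,220,165,3.6,'pics/end1.png')
crop('top',150,115,300,170,2.66,'pics/end2.png')
```

```text
(no output)
```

View pics/end1.png

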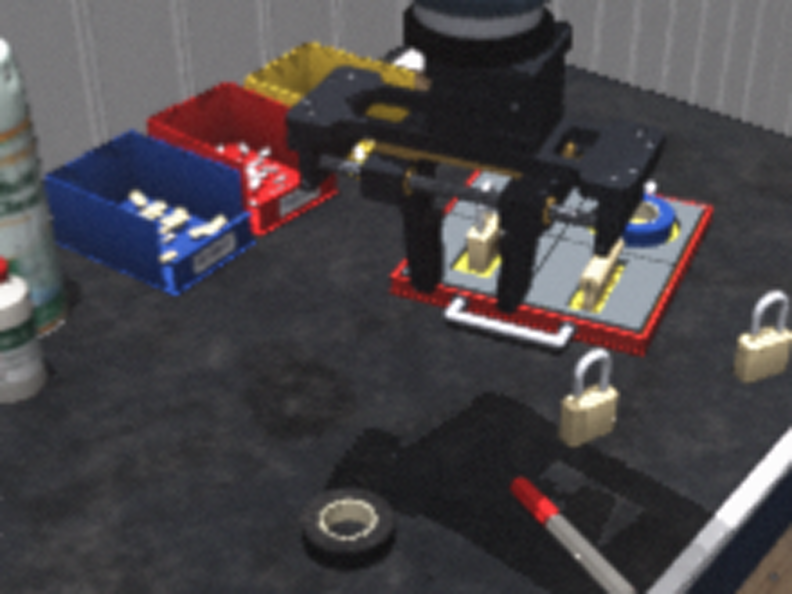

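View pics/end2.png

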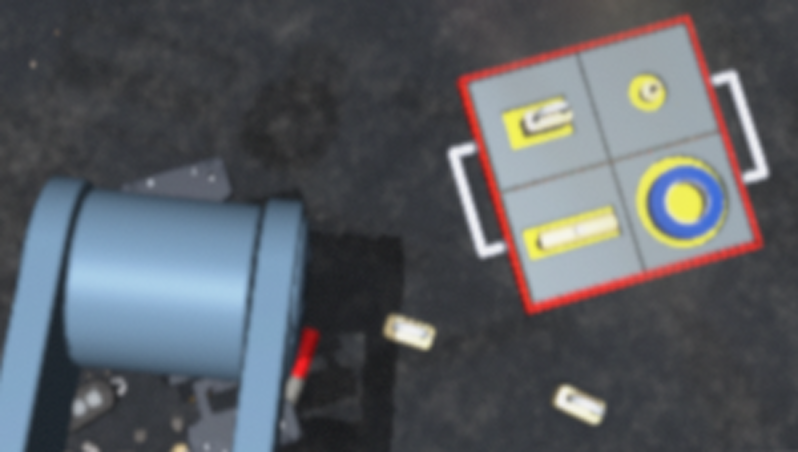

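The padlock (540,117), cutter (648,92), cylinder (578,230) and blue tape (686,201) are each in their own cut-out. The small offsets match parallax. The gripper is clear and open, so I hand in.

Emit:
jog_arm(motion="0 0 0 0 0 0 | 0 0 0 0 0 0")

```text
clock: 25.52
ee_pos: [0.3834, 0.0689, 0.1949]
eef_rot: [-0.0, 0.611, 0.792, -0.0]
wrist_force: [-0.6, 0.1, 1.5]
finger_gap: 0.0379
grasp_force: 0.0
```

```bash
python3 -c "
from plant import ctrl
print(ctrl.finish_job())"
```

```text
the job is handed in; nothing more can be done
None
```

I handed the job in at about 25.5 s with the blue tape, brass-coloured cutter, lock cylinder and farthest padlock each released in its own cut-out and the look-alikes left alone; the hand-in printed no verdict, and my last pictures showed all four seated and the black tape standing, but the grey cutter was out of view.

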